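# Raise the loading-bay barrier and slide the tip box in

### The job

With the fingertips, push the red-and-white barrier arm of the loading bay up past its balance point until it stays raised by itself; then push the yellow pipette-tip box that stands in front of the bay along the bench, under the raised arm, between the rails and right up against the bay's end stop. Grasp and lift nothing: the box must slide on the bench the whole way, and it must not go under the arm before the arm is up. Leave the barrier standing raised and do not disturb the other things on the bench.

Things in the scene. Friction and masses are not known exactly. Their poses are not given: they have to be found in the camera images.
- bay: fixed loading bay: two low aluminium rails (14 mm high, 10 mm wide) and an end stop form a U on the bench, the barrier arm lies across its mouth. Origin: on the bench, mid-lane, under the arm. +y runs along the lane into the bay, +z up, +x towards the barrier post. The lane is 96 mm wide; rails run y = 10 to 155 mm, flaring before that to x = +/-80 mm at y = -38 mm
- bay_stop (a point): middle of the end stop's face, where the tip box shall touch: y = 150 mm in the bay's frame, 15 mm above the bench (the grey stop is 30 mm high); axes of the bay. Mind the room: block heaters 230 mm high stand to the right of the bay, behind world x = 0.54 wherever world y is below 0.10
- bay_hinge (a point): point on the hinge axis of the barrier: 100 mm in +x from the bay's origin, 66 mm above the bench; axes of the bay. The fixed grey post round it spans x = 60 to 140 mm, y = -28 to 28 mm, 85 mm high; the arm's brass weight above it reaches 141 mm high
- barrier (a joint): angle of the barrier arm about its hinge (parallel to the bay's y): 0 = lowered, level across the lane; grows as it swings up; 1.57 = upright; 1.9 = raised stop, leaning back beyond the post. A weight makes it over-centre: let go below about 0.8 it falls back to 0, beyond that it swings on to 1.9 and stays. 1 to 3 N at the sleeve raises it
- barrier_grip (a point): point on the arm's axis in its black rubber sleeve, 185 mm from the hinge (lowered: x = -85 mm, y = 0, z = 66 mm in the bay's frame); turns with the arm. The sleeve is a 16 mm round bar from 145 to 205 mm from the hinge, its end free; the rest is a 12 mm bar, white with red bands. Under the lowered sleeve are 58 mm free above the bench
- tip_box: yellow pipette-tip box with clear lid (fixed shut), loose, 0.2 to 0.35 kg, 86 x 118 x 74 mm (own x, y, z); origin at the centre of its underside. It starts before the bay's mouth (its -y side), 118 mm side roughly along the lane, and is taller than the gap under the lowered arm. Against the end stop its origin is at y = 91 mm in the bay's frame
- beaker: small clear plastic beaker, 52 x 52 x 62 mm; loose bystander, not to be disturbed; origin at the centre of its underside
- petri: round clear petri dish with pale agar, 91 mm across, 16 mm high; loose bystander, not to be disturbed; origin at the centre of its underside
- calculator: grey desk calculator, 120 x 70 x 15 mm; loose bystander, not to be disturbed; origin at the centre of its underside
- marker: white marker pen with red cap, 134 x 12 x 12 mm, lying; loose bystander, not to be disturbed; origin at the centre of its underside
- tube: 50 ml tube with orange cap, 36 mm across, 114 mm high, standing; loose bystander, not to be disturbed; origin at the centre of its underside

How it is judged:
On the way, in this order (a step that is already met when the one before it is completed fails the run):
1. the barrier arm is raised past its balance point, the tip box still outside (value of joint barrier above 1.7 rad and y of tip_box in the frame of bay below -0.05 m), for 0.2 s.
2. the tip box is against the end stop (y of tip_box in the frame of bay between 0.086 and 0.096 m and x of tip_box in the frame of bay between -0.014 and 0.014 m and height (world z) of tip_box below 0.005 m and angle between tip_box's own z axis and vertical below 0.06 rad), for 0.2 s.
At the end, for the whole second after the job is handed in: The barrier stands raised (joint above 1.7 rad) and the tip box rests flat on the bench between the rails, within 5 mm of the end stop (origin at y 86 to 96 mm and x within 14 mm in the bay's frame) (all of step 2 and value of joint barrier above 1.7 rad and linear speed of tip_box below 0.01 m/s); the robot touches nothing.
It fails at once if the tip box is lifted or tipped (height (world z) of tip_box above 0.01 m or angle between tip_box's own z axis and vertical above 0.25 rad).
It fails at once if the tip box is under the arm while the arm is not raised (y of tip_box in the frame of bay above -0.048 m and value of joint barrier below 0.9 rad).
It fails at once if another thing on the bench is disturbed (moved over 20 mm) (distance of any of beaker, petri, calculator, marker, tube from where it was at the start of the episode above 0.02 m).
It also fails if it takes over 64 s, if anything falls off the work surface, if the arm or the gripper's body presses on something with over 40 N, if the wrist force passes 120 N, or if a joint passes its speed limit or range.

### The arm

A 7-joint arm with a two-finger parallel gripper is mounted at the origin on a cart in front of the work surface, level with it; the furniture and walls round the work are solid. World frame = base frame: x ahead of the robot, y to its left, z up, the work surface at z = 0. Lengths are in m, angles in rad, forces in N, time in s.
With the tool pointing down it reaches from about 0.425 to 0.925 m from the base axis. Payload 6.8 kg.
Tool frame: the origin (TCP) lies midway between the tips of the shut fingers; the grasp point (between the pads) lies 19 mm behind it; z points along the fingers, y is the line along which they close (so a half turn about z gives the same grasp; the last joint's range is limited). The gripper opens to 85 mm and grips with 20 to 120 N. Pads are 22 mm wide; open, the fingers measure 114 mm over their backs; the gripper's body (76 mm by 85 mm) begins 54 mm behind the grasp point. The pads swing forward as they close: fully open they stand 13 mm farther back than shut.
Start: joints at [1.121, 0.477, 0.022, 1.555, -0.011, 1.109, -0.083], TCP at [0.226, -0.636, 0.204] pointing down, gripper open.
Joint ranges: [-2.96, 2.96], [-0.34, 2.1], [-1.41, 1.46], [0.24, 2.44], [-1.37, 4.51], [0.17, 1.92], [-2.96, 2.96]. Speed limits (rad/s): [2.39, 2.39, 3.14, 3.14, 3.14, 3.14, 3.14].

### API

Orientations are given as a unit quaternion [w, x, y, z].
In Python, from station import bot gives the robot as it stands.
- The arm moves only by the tool jog_arm, never from a script. Its argument "rows" is a list of rows, each an object of numbers: "fingers": the finger opening in mm, from 0 to 85.4; "x", "y", "z": the shift along the tool's x, y, z in mm; "ax", "ay", "az": the turn, a rotation vector about the tool's x, y, z in degrees. A call has exactly 8 rows; each row shifts and turns the commanded pose from where the row before left it, along the tool's axes as they then stand; what a row does not reach is not made up. A row lasts 1/10 s, in which the tool goes at most 50 mm and 8.59 degrees, less where a joint would pass 70% of its speed; a pose out of reach is approached as far as the arm can. A call with a gripper value outside its range is refused whole. The fingers move at their own pace and stop on an object; "force" is the grip in N (left out, the last holds). Time passes only in rows, so rows that do not move let the fingers close, or fill a call up. It gives the time, the measured TCP pose, the force, the opening and the grip force at its end, in the units of the state.
- bot.get_obs(): the state, without advancing time (a new reading comes with each control period).
- bot.read_camera(name): name is "scene" or "top"; returns a dict with "pixels" (400x640x3 uint8, red, green, blue), "vertical_fov" (degrees; the focal length in pixels is half the picture's height over the tangent of half this angle, whatever the lens; pixels are square), "cx", "cy" (the principal point, pixels), "world_from_camera" (4x4, takes a point from camera to world coordinates). Camera axes: x right, y down, z forward; pixel columns grow to the right and rows downward; lengths in m; the calibration is good to about 2 mm. A picture is of the moment at which its call begins. There is no depth.
- bot.hand_in(): hands the job in; it is judged then, once.
The state is a dict: "t": time; "q": joint angles; "joint_vel": joint speeds; "joint_torque": joint torques, N m; "eef_pos": TCP position; "tool_rot": TCP orientation; "contact_force": force on the tool from outside, world axes, zero at the start; "torque": the same for the moment, N m; "gripper_width": opening from 0.0 (shut) to 1.0 (fully open); "grasp_force": force on a finger pad.
Only numpy, scipy, OpenCV 4.12 (cv2) and the standard library are available. Lean on these libraries where they do the work, as an engineer would, in place of code of your own. Each camera call takes 0.05 s, during which the arm holds its last target. There are 200 camera calls.

## Working session

There is one attempt and no reset: what is moved stays moved. The work goes in short steps, Python scripts to look and compute and a tool call to move; the robot and the scene stay as the last step left them, time stands still between calls to the robot, and variables do not carry over. Pictures are saved under pics/ and viewed, at most 10 in all, crops included, and the job is handed in when it is done.

Besides the shell and the picture viewer there is one more tool, called after "Request:" by a JSON object that holds its "fn" and its "kwargs". jog_arm: Moves the arm, as the interface text tells. Its arguments: {"type":"object","properties":{"rows":{"type":"array","items":{"type":"object","properties":{"fingers":{"type":"number"},"x":{"type":"number"},"y":{"type":"number"},"z":{"type":"number"},"ax":{"type":"number"},"ay":{"type":"number"},"az":{"type":"number"}}}},"force":{"type":"number"}},"required":["rows"]}

```bash
mkdir -p pics; cat > h.py <<'E'
import numpy as np,cv2
from station import bot
def snap(n,tag):
    c=bot.read_camera(n); cv2.imwrite(f'pics/{tag}.png',c['pixels'][:,:,::-1]); return c
def ray(c,u,v,z):
    f=200/np.tan(np.radians(c['vertical_fov'])/2); T=c['world_from_camera']
    d=T[:3,:3]@np.array([(u-c['cx'])/f,(v-c['cy'])/f,1]); o=T[:3,3]
    return o+d*(z-o[2])/d[2]
def proj(c,p):
    f=200/np.tan(np.radians(c['vertical_fov'])/2); T=np.linalg.inv(c['world_from_camera'])
    q=T[:3,:3]@np.array(p)+T[:3,3]; return q[0]/q[2]*f+c['cx'],q[1]/q[2]*f+c['cy']
E
python3 - <<'E'
from h import *
import pickle
for n in('top','scene'):
    c=snap(n,n+'0'); pickle.dump(c,open(n+'.pkl','wb')); print(n,c['vertical_fov'],c['cx'],c['cy'],np.round(c['world_from_camera'],3))
o=bot.get_obs(); print(o['t'],o['eef_pos'],o['tool_rot'])
E
```

```text
top 49.85733204368476 330.26478368307465 200.14915608576723 [[-0.017 -0.981  0.191  0.33 ]
 [-1.     0.016 -0.005  0.135]
 [ 0.002 -0.191 -0.982  1.291]
 [ 0.     0.     0.     1.   ]]
scene 54.05484220276612 325.8686632804964 196.69330783375702 [[-0.908 -0.252  0.334  0.221]
 [-0.419  0.552 -0.721  0.914]
 [-0.002 -0.795 -0.607  0.746]
 [ 0.     0.     0.     1.   ]]
0.1 [ 0.22607696 -0.63543088  0.20344689] [-7.75278731e-04  9.85428553e-01  1.70088026e-01 -1.70673175e-04]
```

View pics/top0.png

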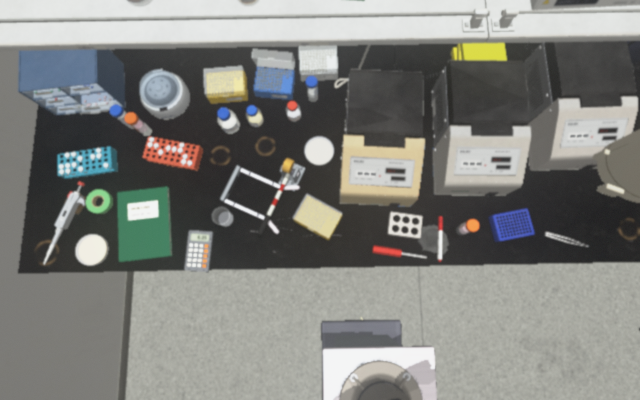

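View pics/scene0.png

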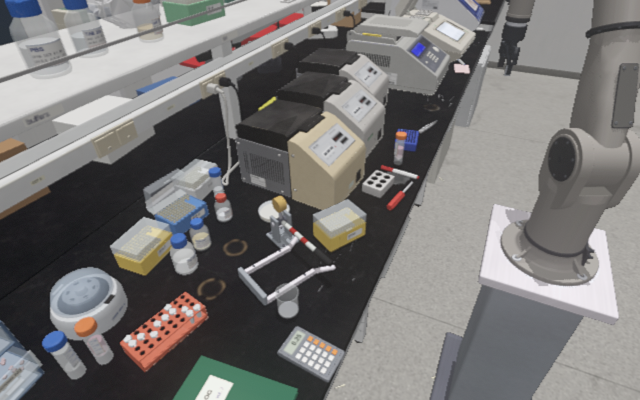

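Top view: bay around (262,195), box at (318,216), beaker at (222,216), petri at (319,150), post at (292,172). I'll enlarge both views.

```bash
python3 - <<'E'
import cv2
a=cv2.imread('pics/top0.png')[130:270,190:350]; cv2.imwrite('pics/tc.png',cv2.resize(a,None,fx=4.2,fy=4.2,interpolation=cv2.INTER_CUBIC))
a=cv2.imread('pics/scene0.png')[185:325,225:385]; cv2.imwrite('pics/sc.png',cv2.resize(a,None,fx=4.2,fy=4.2,interpolation=cv2.INTER_CUBIC))
E
```

```text
(no output)
```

View pics/tc.png

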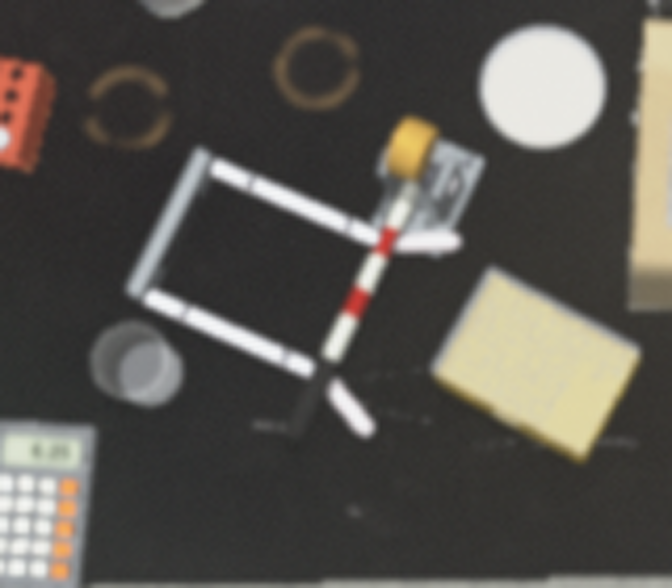

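View pics/sc.png

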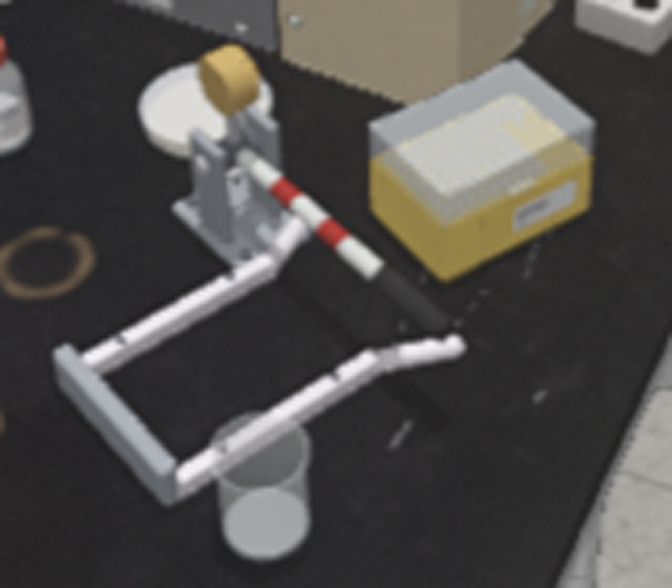

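```bash
cat > fit.py <<'E'
from h import *
import pickle
from scipy.optimize import least_squares
C={n:pickle.load(open(n+'.pkl','rb')) for n in('top','scene')}
def px(n,u,v): o=(190,130) if n=='top' else (225,185); return ((u+.5)/4.2-.5+o[0],(v+.5)/4.2-.5+o[1])
def w(p,q): c,s=np.cos(p[2]),np.sin(p[2]); return [p[0]+c*q[0]-s*q[1],p[1]+s*q[0]+c*q[1],q[2]]
def fit(obs,p0):
    f=lambda p:np.concatenate([np.subtract(proj(C[n],w(p,q)),px(n,*uv)) for n,uv,q in obs])
    r=least_squares(f,p0,loss='soft_l1'); print(r.x.round(4),r.fun.reshape(-1,2).round(1).tolist()); return r.x
m=.001
bay=fit([('top',(297,432),(-.105,0,.066)),('top',(328,363),(-.045,0,.066)),('top',(370,430),(-.08,-.038,.014)),('top',(457,241),(.08,-.038,.014)),
 ('scene',(447,325),(-.105,0,.066)),('scene',(377,272),(-.045,0,.066)),('scene',(375,362),(-.053,.010,.014)),('scene',(460,345),(-.08,-.038,.014)),('top',(315,371),(-.053,.010,.014)),('top',(380,240),(.053,.010,.014))],[.55,.25,-.4])
a,b,h=.043,.059,.074
box=fit([('scene',(445,280),(-a,b,0)),('scene',(370,125),(a,b,h)),('scene',(515,60),(a,-b,h)),('scene',(595,125),(-a,-b,h)),('scene',(372,208),(a,b,0)),
 ('top',(492,268),(a,b,h)),('top',(640,348),(a,-b,h)),('top',(433,372),(-a,b,h)),('top',(583,460),(-a,-b,0))],[.5,.1,-.5])
R=np.array([[np.cos(bay[2]),-np.sin(bay[2])],[np.sin(bay[2]),np.cos(bay[2])]])
print('box in bay',R.T@(box[:2]-bay[:2]),box[2]-bay[2])
for n,q in dict(hinge=(.1,0,0),grip=(-.085,0,0),stop=(0,.15,0),boxend=(0,.091,0)).items(): print(n,w(bay,q))
print('beaker',ray(C['top'],*px('top',150,375),0.0),'petri',ray(C['top'],*px('top',542,87),.01),'calc corner',ray(C['top'],*px('top',97,428),.015))
E
python3 fit.py
```

```text
[ 0.5721  0.2922 -0.4217] [[-1.7, 0.7], [-0.3, -2.0], [-1.2, 0.5], [-0.0, -2.6], [0.0, 1.6], [0.3, 0.4], [0.1, -2.4], [1.5, -1.8], [1.1, 0.0], [0.3, -0.5]]
[ 0.5254  0.1679 -0.5194] [[0.8, 0.6], [-0.1, -0.9], [0.2, -1.1], [1.0, -0.7], [0.0, -0.3], [-0.5, -1.3], [0.1, -0.9], [-1.2, -0.3], [-0.7, 1.3]]
box in bay [ 0.00835476 -0.13250129] -0.09772219271261112
hinge [np.float64(0.6632990636036136), np.float64(0.2512355976799818), 0]
grip [np.float64(0.4945064698272772), np.float64(0.32695917581953304), 0]
stop [np.float64(0.6334573195133381), np.float64(0.42902612135784973), 0]
boxend [np.float64(0.6093076378364002), np.float64(0.3751949698291803), 0]
beaker [0.52910833 0.44728598 0.        ] petri [0.73796167 0.16181676 0.01      ] calc corner [0.48942449 0.48007815 0.015     ]
```

Request:
{"fn": "jog_arm", "kwargs": {"rows": [{"z": -50, "fingers": 0}, {"z": -50, "fingers": 0}, {"x": 38, "y": -32}, {"x": 38, "y": -32}, {"x": 38, "y": -32}, {"x": 38, "y": -32}, {"x": 38, "y": -32}, {"x": 38, "y": -32}]}}

```text
invalid input
```

```bash
cat > go.py <<'E'
# usage: go.py x y z [az tilt]: tool-frame shift(mm) to world target in current axes
import sys; from h import *
from scipy.spatial.transform import Rotation as Ro
o=bot.get_obs(); q=o['tool_rot']; R=Ro.from_quat([q[1],q[2],q[3],q[0]]).as_matrix()
print('t',o['t'],'p',o['eef_pos'].round(4) if hasattr(o['eef_pos'],'round') else o['eef_pos'],'F',np.round(o['contact_force'],1)); print('axes cols',R.round(3).tolist(),'q',np.round(o['q'],2))
if len(sys.argv)>3: print('shift',(R.T@(np.array(sys.argv[1:4],float)-o['eef_pos'])*1000).round(1))
E
python3 go.py .474 .403 .25
```

```text
t 0.1 p [ 0.2261 -0.6354  0.2034] F [ 0.2 -0.  -0.7]
axes cols [[0.942, 0.335, -0.001], [0.335, -0.942, 0.001], [-0.0, -0.002, -1.0]] q [ 1.12  0.48  0.02  1.56 -0.01  1.11 -0.08]
shift [ 581.7 -895.3  -45.2]
```

Request:
{"fn": "jog_arm", "kwargs": {"rows": [{"x": 0, "y": 0, "z": -50, "ax": 0, "ay": 0, "az": 0, "fingers": 0}, {"x": 0, "y": 0, "z": -50, "ax": 0, "ay": 0, "az": 0, "fingers": 0}, {"x": 38, "y": -32, "z": 0, "ax": 0, "ay": 0, "az": 0, "fingers": 0}, {"x": 38, "y": -32, "z": 0, "ax": 0, "ay": 0, "az": 0, "fingers": 0}, {"x": 38, "y": -32, "z": 0, "ax": 0, "ay": 0, "az": 0, "fingers": 0}, {"x": 38, "y": -32, "z": 0, "ax": 0, "ay": 0, "az": 0, "fingers": 0}, {"x": 38, "y": -32, "z": 0, "ax": 0, "ay": 0, "az": 0, "fingers": 0}, {"x": 38, "y": -32, "z": 0, "ax": 0, "ay": 0, "az": 0, "fingers": 0}], "force": 30}}

```text
t: 0.9
eef_pos: [0.3772, -0.3766, 0.3041]
tool_rot: [-0.0, 0.985, 0.17, -0.0]
contact_force: [1.4, -0.3, 0.4]
gripper_width: 0.0
grasp_force: 0.0
```

Request:
{"fn": "jog_arm", "kwargs": {"rows": [{"x": 35, "y": -25, "z": 0, "ax": 0, "ay": 0, "az": 0, "fingers": 0}, {"x": 35, "y": -25, "z": 0, "ax": 0, "ay": 0, "az": 0, "fingers": 0}, {"x": 35, "y": -25, "z": 0, "ax": 0, "ay": 0, "az": 0, "fingers": 0}, {"x": 35, "y": -25, "z": 0, "ax": 0, "ay": 0, "az": 0, "fingers": 0}, {"x": 35, "y": -25, "z": 0, "ax": 0, "ay": 0, "az": 0, "fingers": 0}, {"x": 15, "y": -43, "z": 0, "ax": 0, "ay": 0, "az": 0, "fingers": 0}, {"x": 15, "y": -43, "z": 0, "ax": 0, "ay": 0, "az": 0, "fingers": 0}, {"x": 15, "y": -43, "z": 0, "ax": 0, "ay": 0, "az": 0, "fingers": 0}]}}

```text
t: 1.7
eef_pos: [0.4984, -0.0638, 0.3039]
tool_rot: [-0.0, 0.985, 0.17, -0.0]
contact_force: [0.9, 0.3, 0.9]
gripper_width: -0.0
grasp_force: 0.0
```

Request:
{"fn": "jog_arm", "kwargs": {"rows": [{"x": 15, "y": -43, "z": 0, "ax": 0, "ay": 0, "az": 0, "fingers": 0}, {"x": 15, "y": -43, "z": 0, "ax": 0, "ay": 0, "az": 0, "fingers": 0}, {"x": 15, "y": -43, "z": 0, "ax": 0, "ay": 0, "az": 0, "fingers": 0}, {"x": 15, "y": -43, "z": 0, "ax": 0, "ay": 0, "az": 0, "fingers": 0}, {"x": 15, "y": -43, "z": 0, "ax": 0, "ay": 0, "az": 0, "fingers": 0}, {"x": 15, "y": -43, "z": 0, "ax": 0, "ay": 0, "az": 0, "fingers": 0}, {"x": 15, "y": -43, "z": 0, "ax": 0, "ay": 0, "az": 0, "fingers": 0}, {"x": 15, "y": -43, "z": 0, "ax": 0, "ay": 0, "az": 0, "fingers": 0}]}}

```text
t: 2.5
eef_pos: [0.4963, 0.3002, 0.304]
tool_rot: [0.0, 0.985, 0.17, -0.0]
contact_force: [0.0, 0.3, 0.0]
gripper_width: 0.003
grasp_force: 0.0
```

```bash
python3 go.py .474 .403 .25
```

```text
t 2.5 p [0.4963 0.3002 0.304 ] F [0.  0.3 0. ]
axes cols [[0.942, 0.335, -0.0], [0.335, -0.942, -0.0], [-0.0, 0.0, -1.0]] q [-0.17  0.3  -0.61  1.63  0.18  1.27 -2.04]
shift [  13.4 -104.4   53.9]
```

Request:
{"fn": "jog_arm", "kwargs": {"rows": [{"x": 5, "y": -35, "z": 0, "ax": 0, "ay": 0, "az": 0, "fingers": 0}, {"x": 5, "y": -35, "z": 0, "ax": -5, "ay": 0, "az": 0, "fingers": 0}, {"x": 4, "y": -34, "z": 0, "ax": -8, "ay": 0, "az": 0, "fingers": 0}, {"x": 0, "y": 0, "z": 0, "ax": -8, "ay": 0, "az": 0, "fingers": 0}, {"x": 0, "y": 0, "z": 0, "ax": -8, "ay": 0, "az": 0, "fingers": 0}, {"x": 0, "y": 0, "z": 0, "ax": -8, "ay": 0, "az": 0, "fingers": 0}, {"x": 0, "y": 0, "z": 0, "ax": -8, "ay": 0, "az": 0, "fingers": 0}, {"x": 0, "y": 0, "z": 0, "ax": -8, "ay": 0, "az": 0, "fingers": 0}]}}

```text
t: 3.3
eef_pos: [0.4743, 0.4027, 0.2994]
tool_rot: [0.441, 0.881, 0.154, 0.075]
contact_force: [0.9, -1.2, -3.9]
gripper_width: -0.001
grasp_force: 0.0
```

```bash
python3 go.py .474 .403 .094
```

```text
t 3.3 p [0.4743 0.4027 0.2994] F [ 0.9 -1.2 -3.9]
axes cols [[0.941, 0.205, 0.269], [0.338, -0.564, -0.753], [-0.003, 0.8, -0.6]] q [-0.99  0.69 -0.25  1.32  0.72  1.92 -2.5 ]
shift [   0.4 -164.5  123. ]
```

Request:
{"fn": "jog_arm", "kwargs": {"rows": [{"x": 0, "y": -27, "z": 20, "ax": 0, "ay": 0, "az": 0, "fingers": 0}, {"x": 0, "y": -27, "z": 20, "ax": 0, "ay": 0, "az": 0, "fingers": 0}, {"x": 0, "y": -27, "z": 20, "ax": 0, "ay": 0, "az": 0, "fingers": 0}, {"x": 0, "y": -27, "z": 20, "ax": 0, "ay": 0, "az": 0, "fingers": 0}, {"x": 0, "y": -27, "z": 20, "ax": 0, "ay": 0, "az": 0, "fingers": 0}, {"x": 0, "y": -27, "z": 20, "ax": 0, "ay": 0, "az": 0, "fingers": 0}, {"x": 0, "y": 0, "z": 0, "ax": 0, "ay": 0, "az": 0, "fingers": 0}, {"x": 0, "y": 0, "z": 0, "ax": 0, "ay": 0, "az": 0, "fingers": 0}]}}

```text
t: 4.1
eef_pos: [0.4744, 0.4026, 0.0999]
tool_rot: [0.44, 0.882, 0.152, 0.076]
contact_force: [1.4, 0.5, 0.7]
gripper_width: -0.002
grasp_force: 0.0
```

```bash
python3 go.py .507 .311 .025; python3 -c "
from h import *
snap('scene','s1');snap('top','t1')
a=cv2.imread('pics/s1.png')[150:350,190:430];b=cv2.imread('pics/t1.png')[110:275,150:348]
cv2.imwrite('pics/st1.png',np.hstack([cv2.resize(x,(400,333),interpolation=cv2.INTER_CUBIC) for x in(a,b)]))"
```

```text
t 4.1 p [0.4744 0.4026 0.0999] F [1.4 0.5 0.7]
axes cols [[0.942, 0.202, 0.267], [0.335, -0.566, -0.753], [-0.001, 0.799, -0.601]] q [-0.99  0.89 -0.25  1.42  0.73  1.68 -2.69]
shift [ 1.000e-01 -1.400e+00  1.227e+02]
```

View pics/st1.png

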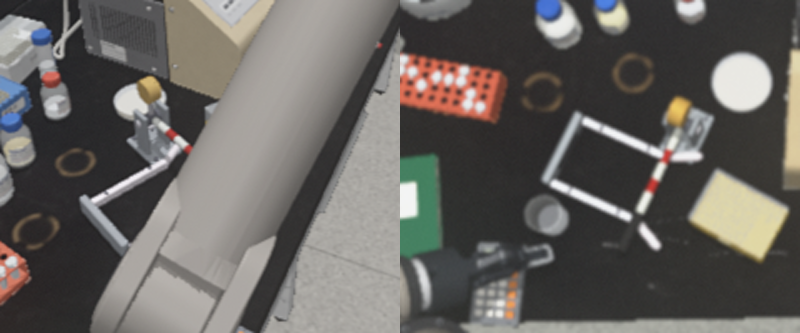

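```bash
python3 go.py .490 .319 .032
```

```text
t 4.2 p [0.475  0.4036 0.1016] F [-0.3 -0.9  0.7]
axes cols [[0.942, 0.2, 0.268], [0.335, -0.569, -0.751], [0.002, 0.798, -0.603]] q [-0.99  0.89 -0.25  1.41  0.73  1.68 -2.69]
shift [-14.4  -4.4 109.6]
```

Request:
{"fn": "jog_arm", "kwargs": {"rows": [{"x": -7, "y": -2, "z": 15, "ax": 0, "ay": 0, "az": 0, "fingers": 0}, {"x": -7, "y": -2, "z": 15, "ax": 0, "ay": 0, "az": 0, "fingers": 0}, {"x": 0, "y": 0, "z": 15, "ax": 0, "ay": 0, "az": 0, "fingers": 0}, {"x": 0, "y": 0, "z": 15, "ax": 0, "ay": 0, "az": 0, "fingers": 0}, {"x": 0, "y": 0, "z": 15, "ax": 0, "ay": 0, "az": 0, "fingers": 0}, {"x": 0, "y": 0, "z": 15, "ax": 0, "ay": 0, "az": 0, "fingers": 0}, {"x": 0, "y": 0, "z": 12, "ax": 0, "ay": 0, "az": 0, "fingers": 0}, {"x": 0, "y": 0, "z": 8, "ax": 0, "ay": 0, "az": 0, "fingers": 0}]}}

```text
t: 5.0
eef_pos: [0.4896, 0.3202, 0.0291]
tool_rot: [0.437, 0.883, 0.153, 0.076]
contact_force: [-3.7, 11.2, 0.7]
gripper_width: 0.005
grasp_force: 4.7
```

```bash
python3 go.py .490 .319 .082; python3 -c "
from h import *
snap('top','t2')
b=cv2.imread('pics/t2.png')[150:275,200:350]
cv2.imwrite('pics/t2c.png',cv2.resize(b,None,fx=4,fy=4,interpolation=cv2.INTER_CUBIC))"
```

```text
t 5.0 p [0.4896 0.3202 0.0291] F [-3.7 11.2  0.7]
axes cols [[0.941, 0.204, 0.269], [0.337, -0.571, -0.748], [0.001, 0.795, -0.607]] q [-0.91  0.91 -0.23  1.6   0.78  1.49 -2.77]
shift [  0.1  42.8 -31.1]
```

View pics/t2c.png

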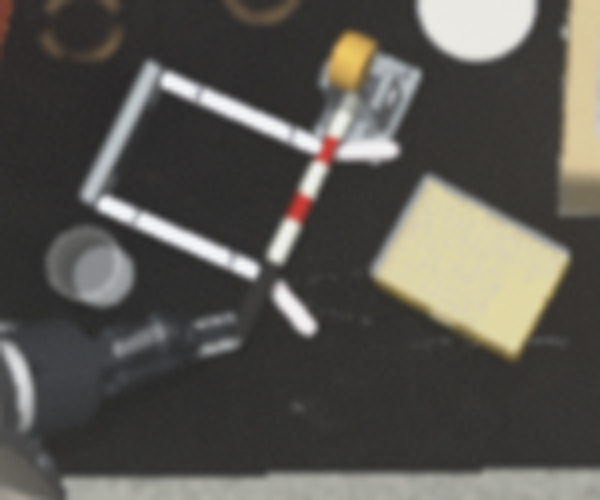

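The fingertip sits beneath the sleeve (finger ends at the sleeve, crop (238,330)); the force fits the finger's slope bearing on the bar. Now I'll lift.

Request:
{"fn": "jog_arm", "kwargs": {"rows": [{"x": -0.5, "y": 7, "z": -3.3, "ax": 0, "ay": 0, "az": 0, "fingers": 0}, {"x": -0.5, "y": 7, "z": -3.3, "ax": 0, "ay": 0, "az": 0, "fingers": 0}, {"x": -0.5, "y": 7, "z": -3.3, "ax": 0, "ay": 0, "az": 0, "fingers": 0}, {"x": -0.5, "y": 7, "z": -3.3, "ax": 0, "ay": 0, "az": 0, "fingers": 0}, {"x": 1.5, "y": 7.2, "z": -2.9, "ax": 0, "ay": 0, "az": 0, "fingers": 0}, {"x": 1.5, "y": 7.2, "z": -2.9, "ax": 0, "ay": 0, "az": 0, "fingers": 0}, {"x": 1.5, "y": 7.2, "z": -2.9, "ax": 0, "ay": 0, "az": 0, "fingers": 0}, {"x": 1.5, "y": 7.2, "z": -2.9, "ax": 0, "ay": 0, "az": 0, "fingers": 0}]}}

```text
t: 5.85
eef_pos: [0.4989, 0.3048, 0.091]
tool_rot: [0.44, 0.882, 0.152, 0.076]
contact_force: [-0.3, 2.9, -0.7]
gripper_width: 0.003
grasp_force: 0.8
```

```bash
python3 go.py; python3 -c "
from h import *
snap('top','t3')
b=cv2.imread('pics/t3.png')[150:275,200:350]
cv2.imwrite('pics/t3c.png',cv2.resize(b,None,fx=4,fy=4,interpolation=cv2.INTER_CUBIC))"
```

```text
t 5.85 p [0.4989 0.3048 0.091 ] F [-0.3  2.9 -0.7]
axes cols [[0.942, 0.201, 0.267], [0.335, -0.567, -0.753], [-0.0, 0.799, -0.601]] q [-0.89  0.81 -0.23  1.62  0.77  1.54 -2.71]
```

View pics/t3c.png

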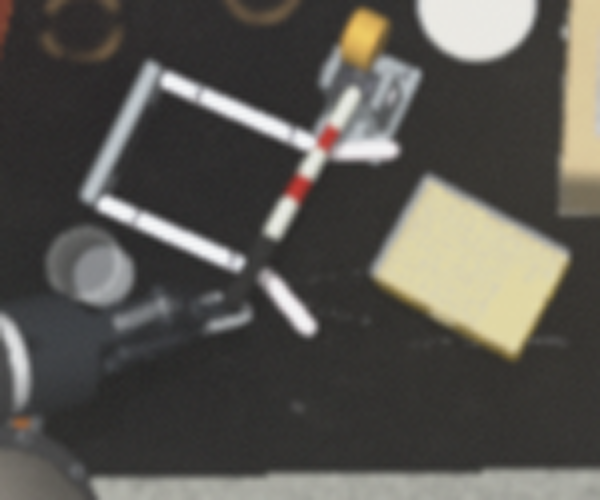

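The bar is rising with the finger under the sleeve (contact about (240,295)), and the box is untouched. I'll continue along the arc.

Request:
{"fn": "jog_arm", "kwargs": {"rows": [{"x": 3.8, "y": 10.5, "z": -2.7, "ax": 0, "ay": 0, "az": 0, "fingers": 0}, {"x": 3.8, "y": 10.5, "z": -2.7, "ax": 0, "ay": 0, "az": 0, "fingers": 0}, {"x": 3.8, "y": 10.5, "z": -2.7, "ax": 0, "ay": 0, "az": 0, "fingers": 0}, {"x": 3.8, "y": 10.5, "z": -2.7, "ax": 0, "ay": 0, "az": 0, "fingers": 0}, {"x": 7.6, "y": 14, "z": -0.7, "ax": 0, "ay": 0, "az": 0, "fingers": 0}, {"x": 7.6, "y": 14, "z": -0.7, "ax": 0, "ay": 0, "az": 0, "fingers": 0}, {"x": 7.6, "y": 14, "z": -0.7, "ax": 0, "ay": 0, "az": 0, "fingers": 0}, {"x": 7.6, "y": 14, "z": -0.7, "ax": 0, "ay": 0, "az": 0, "fingers": 0}]}}

```text
t: 6.7
eef_pos: [0.5587, 0.2744, 0.1783]
tool_rot: [0.44, 0.882, 0.152, 0.076]
contact_force: [-0.8, 0.5, -0.7]
gripper_width: 0.003
grasp_force: 0.1
```

```bash
python3 go.py; python3 -c "
from h import *
snap('top','t4')
b=cv2.imread('pics/t4.png')[150:275,200:350]
cv2.imwrite('pics/t4c.png',cv2.resize(b,None,fx=4,fy=4,interpolation=cv2.INTER_CUBIC))"
```

```text
t 6.7 p [0.5587 0.2744 0.1783] F [-0.8  0.5 -0.7]
axes cols [[0.942, 0.201, 0.267], [0.334, -0.567, -0.753], [0.0, 0.799, -0.601]] q [-0.81  0.72 -0.21  1.56  0.81  1.6  -2.54]
```

View pics/t4c.png

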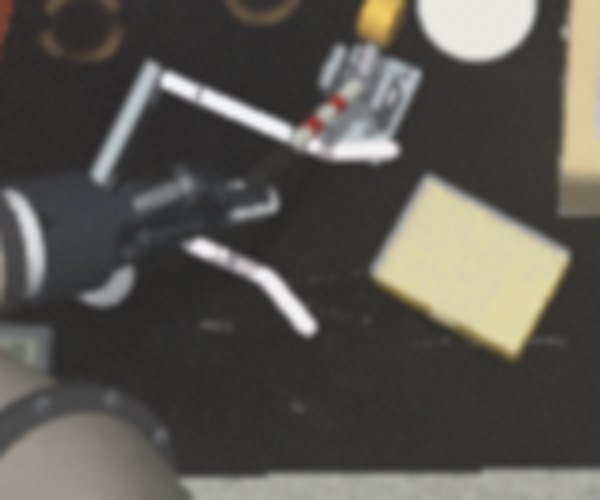

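Bar at about 45–50° with near-zero force; a little more takes it over centre.

Request:
{"fn": "jog_arm", "kwargs": {"rows": [{"x": 6.5, "y": 7.5, "z": 2, "ax": 0, "ay": 0, "az": 0, "fingers": 0}, {"x": 6.5, "y": 7.5, "z": 2, "ax": 0, "ay": 0, "az": 0, "fingers": 0}, {"x": 6.5, "y": 7.5, "z": 2, "ax": 0, "ay": 0, "az": 0, "fingers": 0}, {"x": 6.5, "y": 7.5, "z": 2, "ax": 0, "ay": 0, "az": 0, "fingers": 0}, {"x": 6.5, "y": 7.5, "z": 2, "ax": 0, "ay": 0, "az": 0, "fingers": 0}, {"x": 6.5, "y": 7.5, "z": 2, "ax": 0, "ay": 0, "az": 0, "fingers": 0}, {"x": 6.5, "y": 7.5, "z": 2, "ax": 0, "ay": 0, "az": 0, "fingers": 0}, {"x": 0, "y": 0, "z": 0, "ax": 0, "ay": 0, "az": 0, "fingers": 0}]}}

```text
t: 7.55
eef_pos: [0.6163, 0.2491, 0.2116]
tool_rot: [0.44, 0.882, 0.151, 0.076]
contact_force: [0.6, 0.8, -0.5]
gripper_width: -0.002
grasp_force: 0.0
```

```bash
python3 go.py; python3 -c "
from h import *
snap('top','t5')
b=cv2.imread('pics/t5.png')[150:275,200:350]
cv2.imwrite('pics/t5c.png',cv2.resize(b,None,fx=4,fy=4,interpolation=cv2.INTER_CUBIC))"
```

```text
t 7.55 p [0.6163 0.2491 0.2116] F [ 0.6  0.8 -0.5]
axes cols [[0.943, 0.199, 0.267], [0.333, -0.568, -0.753], [0.002, 0.799, -0.601]] q [-0.75  0.71 -0.18  1.49  0.84  1.61 -2.42]
```

View pics/t5c.png

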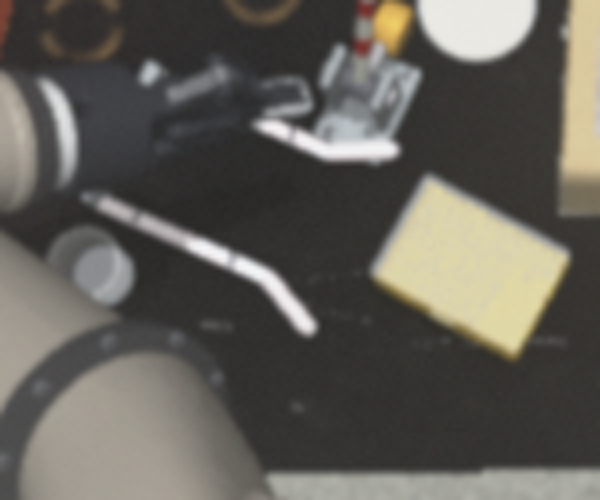

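Barrier has swung past the post (bar seen above it at (365,30)). I'll back off, level the tool, and turn it so the finger line lies across the lane.

Request:
{"fn": "jog_arm", "kwargs": {"rows": [{"x": -31, "y": 23, "z": -15, "ax": 0, "ay": 0, "az": 0, "fingers": 0}, {"x": -31, "y": 23, "z": -15, "ax": 0, "ay": 0, "az": 0, "fingers": 0}, {"x": -31, "y": 23, "z": -15, "ax": 0, "ay": 0, "az": 0, "fingers": 0}, {"x": -31, "y": 23, "z": -15, "ax": 0, "ay": 0, "az": 0, "fingers": 0}, {"x": 0, "y": 0, "z": 0, "ax": 8, "ay": 0, "az": 0, "fingers": 0}, {"x": 0, "y": 0, "z": 0, "ax": 8, "ay": 0, "az": 0, "fingers": 0}, {"x": 0, "y": 0, "z": 0, "ax": 8, "ay": 0, "az": 0, "fingers": 0}, {"x": 0, "y": 0, "z": 0, "ax": 8, "ay": 0, "az": 0, "fingers": 0}]}}

```text
t: 8.4
eef_pos: [0.5, 0.2032, 0.3211]
tool_rot: [0.176, 0.969, 0.168, 0.032]
contact_force: [0.3, -0.5, -0.8]
gripper_width: -0.003
grasp_force: 0.0
```

Request:
{"fn": "jog_arm", "kwargs": {"rows": [{"x": 0, "y": 0, "z": 0, "ax": 8, "ay": 0, "az": 0, "fingers": 50}, {"x": 0, "y": 0, "z": 0, "ax": 8, "ay": 0, "az": 0, "fingers": 50}, {"x": 0, "y": 0, "z": 0, "ax": 5, "ay": 0, "az": 0, "fingers": 50}, {"x": 0, "y": 0, "z": 0, "ax": 0, "ay": 0, "az": -8, "fingers": 50}, {"x": 0, "y": 0, "z": 0, "ax": 0, "ay": 0, "az": -8, "fingers": 50}, {"x": 0, "y": 0, "z": 0, "ax": 0, "ay": 0, "az": -8, "fingers": 50}, {"x": 0, "y": 0, "z": 0, "ax": 0, "ay": 0, "az": -8, "fingers": 50}, {"x": 0, "y": 0, "z": 0, "ax": 0, "ay": 0, "az": -8, "fingers": 50}]}}

```text
t: 9.2
eef_pos: [0.4997, 0.2021, 0.3199]
tool_rot: [-0.0, 0.866, 0.5, -0.0]
contact_force: [-0.4, -0.1, -0.3]
gripper_width: 0.587
grasp_force: 0.0
```

```bash
python3 go.py .476 .064 .30
```

```text
t 9.2 p [0.4997 0.2021 0.3199] F [-0.4 -0.1 -0.3]
axes cols [[0.5, 0.866, -0.001], [0.866, -0.5, -0.0], [-0.001, -0.001, -1.0]] q [-0.24  0.18 -0.3   1.71  0.05  1.26 -1.08]
shift [-131.5   48.6   20. ]
```

Request:
{"fn": "jog_arm", "kwargs": {"rows": [{"x": -33, "y": 10, "z": 0, "ax": 0, "ay": 0, "az": 0, "fingers": 50}, {"x": -33, "y": 10, "z": 0, "ax": 0, "ay": 0, "az": 0, "fingers": 50}, {"x": -33, "y": 10, "z": 0, "ax": 0, "ay": 0, "az": 0, "fingers": 50}, {"x": -33, "y": 10, "z": 20, "ax": 0, "ay": 0, "az": 0, "fingers": 50}, {"x": 0, "y": 0, "z": 45, "ax": 0, "ay": 0, "az": 0, "fingers": 50}, {"x": 0, "y": 0, "z": 45, "ax": 0, "ay": 0, "az": 0, "fingers": 50}, {"x": 0, "y": 0, "z": 45, "ax": 0, "ay": 0, "az": 0, "fingers": 50}, {"x": 0, "y": 0, "z": 45, "ax": 0, "ay": 0, "az": 0, "fingers": 50}]}}

```text
t: 10.0
eef_pos: [0.4676, 0.0681, 0.1188]
tool_rot: [0.0, 0.868, 0.497, 0.0]
contact_force: [1.5, -0.3, 0.0]
gripper_width: 0.589
grasp_force: 0.0
```

```bash
python3 go.py .468 .069 .028
```

```text
t 10.0 p [0.4676 0.0681 0.1188] F [ 1.5 -0.3  0. ]
axes cols [[0.506, 0.863, 0.001], [0.863, -0.506, 0.0], [0.001, 0.0, -1.0]] q [-0.1   0.27 -0.21  2.1   0.08  0.78 -0.88]
shift [ 1.  -0.2 90.8]
```

Request:
{"fn": "jog_arm", "kwargs": {"rows": [{"x": 0, "y": 0, "z": 40, "ax": 0, "ay": 0, "az": 0, "fingers": 50}, {"x": 0, "y": 0, "z": 35, "ax": 0, "ay": 0, "az": 0, "fingers": 50}, {"x": 0, "y": 0, "z": 16, "ax": 0, "ay": 0, "az": 0, "fingers": 50}, {"x": 10, "y": 0, "z": 0, "ax": 0, "ay": 0, "az": 0, "fingers": 50}, {"x": 10, "y": 0, "z": 0, "ax": 0, "ay": 0, "az": 0, "fingers": 50}, {"x": 10, "y": 0, "z": 0, "ax": 0, "ay": 0, "az": 0, "fingers": 50}, {"x": 7, "y": 0, "z": 0, "ax": 0, "ay": 0, "az": 0, "fingers": 50}, {"x": 6, "y": 0, "z": 0, "ax": 0, "ay": 0, "az": 0, "fingers": 50}]}}

```text
t: 10.8
eef_pos: [0.491, 0.106, 0.0301]
tool_rot: [0.0, 0.868, 0.497, 0.001]
contact_force: [1.0, 0.8, 0.4]
gripper_width: 0.588
grasp_force: 0.0
```

Request:
{"fn": "jog_arm", "kwargs": {"rows": [{"x": 4, "y": 0, "z": 0, "ax": 0, "ay": 0, "az": 0, "fingers": 50}, {"x": 4, "y": 0, "z": 0, "ax": 0, "ay": 0, "az": 0, "fingers": 50}, {"x": 4, "y": 0, "z": 0, "ax": 0, "ay": 0, "az": 0, "fingers": 50}, {"x": 4, "y": 0, "z": 0, "ax": 0, "ay": 0, "az": 0, "fingers": 50}, {"x": 4, "y": 0, "z": 0, "ax": 0, "ay": 0, "az": 0, "fingers": 50}, {"x": 4, "y": 0, "z": 0, "ax": 0, "ay": 0, "az": 0, "fingers": 50}, {"x": 4, "y": 0, "z": 0, "ax": 0, "ay": 0, "az": 0, "fingers": 50}, {"x": 4, "y": 0, "z": 0, "ax": 0, "ay": 0, "az": 0, "fingers": 50}]}}

```text
t: 11.6
eef_pos: [0.5062, 0.1326, 0.0291]
tool_rot: [0.0, 0.868, 0.497, -0.0]
contact_force: [-0.6, -1.7, 1.7]
gripper_width: 0.583
grasp_force: 1.1
```

```bash
cat > trk.py <<'E'
from h import *
from scipy.optimize import minimize
import pickle
# box pose by silhouette: box-shaped hull in the top view against yellow/cream mask
def mask(img):
    h=cv2.cvtColor(img,cv2.COLOR_RGB2HSV); m=((h[...,0]>18)&(h[...,0]<36)&(h[...,1]>45)&(h[...,2]>110)).astype(np.uint8)
    return cv2.morphologyEx(m,cv2.MORPH_OPEN,np.ones((3,3),np.uint8))
def box(c,guess):
    m=mask(c['pixels']); n,l,s,ce=cv2.connectedComponentsWithStats(m); g=proj(c,[guess[0],guess[1],.04])
    i=min((k for k in range(1,n) if s[k,4]>300),key=lambda k:np.hypot(*(ce[k]-g)))
    return (l==i),ce[i],s[i,4],cv2.minAreaRect(np.argwhere(l==i)[:,::-1].astype(np.float32))
E
python3 go.py; python3 - <<'E'
from trk import *
c0=pickle.load(open('top.pkl','rb'))
for c,g in((c0,(.525,.168)),(snap('top','t6'),(.54,.19))):
    m,ce,a,r=box(c,g); p=ray(c,*ce,.06); print(ce,a,r,p)
E
```

```text
t 11.6 p [0.5062 0.1326 0.0291] F [-0.6 -1.7  1.7]
axes cols [[0.506, 0.862, -0.0], [0.862, -0.506, -0.0], [-0.0, -0.0, -1.0]] q [-0.23  0.48 -0.18  2.04  0.14  0.63 -1.04]
[317.74762316 217.66897148] 1157 ((317.5387268066406, 217.71102905273438), (40.94080352783203, 28.984642028808594), 28.886581420898438) [0.51909923 0.16577293 0.06      ]
[301.77544426 214.03069467] 619 ((300.2989501953125, 216.3568115234375), (43.4106559753418, 23.98211097717285), 62.02052307128906) [0.5305094  0.21191336 0.06      ]
```

Request:
{"fn": "jog_arm", "kwargs": {"rows": [{"x": 4, "y": -0.8, "z": 0, "ax": 0, "ay": 0, "az": -0.5, "fingers": 50}, {"x": 4, "y": -0.8, "z": 0, "ax": 0, "ay": 0, "az": -0.5, "fingers": 50}, {"x": 4, "y": -0.8, "z": 0, "ax": 0, "ay": 0, "az": -0.5, "fingers": 50}, {"x": 4, "y": -0.8, "z": 0, "ax": 0, "ay": 0, "az": -0.5, "fingers": 50}, {"x": 4, "y": -0.8, "z": 0, "ax": 0, "ay": 0, "az": -0.5, "fingers": 50}, {"x": 4, "y": -0.8, "z": 0, "ax": 0, "ay": 0, "az": -0.5, "fingers": 50}, {"x": 4, "y": -0.8, "z": 0, "ax": 0, "ay": 0, "az": -0.5, "fingers": 50}, {"x": 4, "y": -0.8, "z": 0, "ax": 0, "ay": 0, "az": -0.5, "fingers": 50}]}}

```text
t: 12.45
eef_pos: [0.5159, 0.1639, 0.0292]
tool_rot: [-0.0, 0.85, 0.527, 0.0]
contact_force: [-0.8, -1.4, 0.1]
gripper_width: 0.585
grasp_force: 0.5
```

Request:
{"fn": "jog_arm", "kwargs": {"rows": [{"x": 4, "y": -0.4, "z": 0, "ax": 0, "ay": 0, "az": -0.5, "fingers": 50}, {"x": 4, "y": -0.4, "z": 0, "ax": 0, "ay": 0, "az": -0.5, "fingers": 50}, {"x": 4, "y": -0.4, "z": 0, "ax": 0, "ay": 0, "az": -0.5, "fingers": 50}, {"x": 4, "y": -0.4, "z": 0, "ax": 0, "ay": 0, "az": -0.5, "fingers": 50}, {"x": 3, "y": 0, "z": 0, "ax": 0, "ay": 0, "az": 0, "fingers": 50}, {"x": 0, "y": 0, "z": 0, "ax": 0, "ay": 0, "az": 0, "fingers": 50}, {"x": 0, "y": 0, "z": 0, "ax": 0, "ay": 0, "az": 0, "fingers": 50}, {"x": 0, "y": 0, "z": 0, "ax": 0, "ay": 0, "az": 0, "fingers": 50}]}}

```text
t: 13.25
eef_pos: [0.5227, 0.1815, 0.0292]
tool_rot: [-0.0, 0.841, 0.542, 0.0]
contact_force: [-0.9, 0.1, -0.3]
gripper_width: 0.589
grasp_force: 0.0
```

```bash
python3 go.py .5807 .3114 .029; python3 -c "
from h import *
import pickle
cs=snap('scene','s7'); ct=snap('top','t7'); pickle.dump(ct,open('top7.pkl','wb'));pickle.dump(cs,open('scene7.pkl','wb'))
a=cs['pixels'][185:325,225:385,::-1];b=ct['pixels'][140:265,210:353,::-1]
cv2.imwrite('pics/x7.png',np.hstack([cv2.resize(x,(400,350),interpolation=cv2.INTER_CUBIC) for x in(a,b)]))"
```

```text
t 13.25 p [0.5227 0.1815 0.0292] F [-0.9  0.1 -0.3]
axes cols [[0.413, 0.911, 0.0], [0.911, -0.413, 0.0], [0.0, 0.0, -1.0]] q [-0.28  0.52 -0.21  1.97  0.16  0.67 -1.02]
shift [142.3  -0.9   0.3]
```

View pics/x7.png

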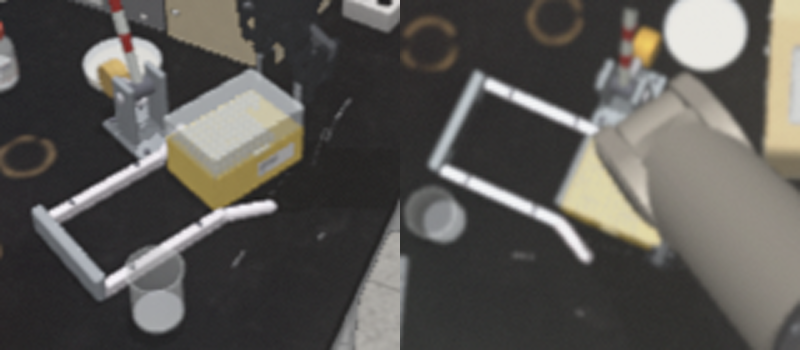

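The box stands at the lane mouth, roughly aligned, near lower corner at left-crop (218,208); the barrier is raised and the bystanders are in place. I'll check alignment numerically.

```bash
python3 - <<'E'
from h import *
import pickle
from scipy.optimize import least_squares
c=pickle.load(open('scene7.pkl','rb')); B=np.array([.5721,.2922]);yaw=-.4217
R=lambda t:np.array([[np.cos(t),-np.sin(t)],[np.sin(t),np.cos(t)]])
a,b,h=.043,.059,.074
obs=[((167,122),(a,b,h)),((253,70),(a,-b,h)),((303,103),(-a,-b,h)),((218,208),(-a,b,0)),((170,172),(a,b,0))]
def w(p,q): return [*(B+R(yaw)@(p[:2]+R(p[2])@np.array(q[:2]))),q[2]]
f=lambda p:np.concatenate([np.subtract(proj(c,w(p,q)),(225+(u+.5)/2.5-.5,185+(v+.5)/2.5-.5)) for (u,v),q in obs])
r=least_squares(f,[0,-.05,0],loss='soft_l1'); print('box in bay',r.x,r.fun.round(1))
E
```

```text
box in bay [-0.0042778  -0.04977318  0.02834559] [-0.9 -1.5 -0.9 -0.9  1.8  1.6  1.8  3.  -0.5 -0.7]
```

Request:
{"fn": "jog_arm", "kwargs": {"rows": [{"x": 4.5, "y": 0, "z": 0, "ax": 0, "ay": 0, "az": 0, "fingers": 50}, {"x": 4.5, "y": 0, "z": 0, "ax": 0, "ay": 0, "az": 0, "fingers": 50}, {"x": 4.5, "y": 0, "z": 0, "ax": 0, "ay": 0, "az": 0, "fingers": 50}, {"x": 4.5, "y": 0, "z": 0, "ax": 0, "ay": 0, "az": 0, "fingers": 50}, {"x": 4.5, "y": 0, "z": 0, "ax": 0, "ay": 0, "az": 0, "fingers": 50}, {"x": 4.5, "y": 0, "z": 0, "ax": 0, "ay": 0, "az": 0, "fingers": 50}, {"x": 4.5, "y": 0, "z": 0, "ax": 0, "ay": 0, "az": 0, "fingers": 50}, {"x": 4.5, "y": 0, "z": 0, "ax": 0, "ay": 0, "az": 0, "fingers": 50}]}}

```text
t: 14.15
eef_pos: [0.5375, 0.2145, 0.0291]
tool_rot: [-0.0, 0.841, 0.542, -0.0]
contact_force: [0.8, -1.5, 0.2]
gripper_width: 0.589
grasp_force: 0.6
```

Request:
{"fn": "jog_arm", "kwargs": {"rows": [{"x": 4.5, "y": 0, "z": 0, "ax": 0, "ay": 0, "az": 0, "fingers": 50}, {"x": 4.5, "y": 0, "z": 0, "ax": 0, "ay": 0, "az": 0, "fingers": 50}, {"x": 4.5, "y": 0, "z": 0, "ax": 0, "ay": 0, "az": 0, "fingers": 50}, {"x": 4.5, "y": 0, "z": 0, "ax": 0, "ay": 0, "az": 0, "fingers": 50}, {"x": 4.5, "y": 0, "z": 0, "ax": 0, "ay": 0, "az": 0, "fingers": 50}, {"x": 4.5, "y": 0, "z": 0, "ax": 0, "ay": 0, "az": 0, "fingers": 50}, {"x": 4.5, "y": 0, "z": 0, "ax": 0, "ay": 0, "az": 0, "fingers": 50}, {"x": 4.5, "y": 0, "z": 0, "ax": 0, "ay": 0, "az": 0, "fingers": 50}]}}

```text
t: 14.95
eef_pos: [0.5525, 0.2472, 0.0291]
tool_rot: [0.0, 0.841, 0.542, -0.0]
contact_force: [0.1, -1.1, -0.4]
gripper_width: 0.581
grasp_force: 0.5
```

Request:
{"fn": "jog_arm", "kwargs": {"rows": [{"x": 4.5, "y": 0, "z": 0, "ax": 0, "ay": 0, "az": 0, "fingers": 50}, {"x": 4.5, "y": 0, "z": 0, "ax": 0, "ay": 0, "az": 0, "fingers": 50}, {"x": 4.5, "y": 0, "z": 0, "ax": 0, "ay": 0, "az": 0, "fingers": 50}, {"x": 4.5, "y": 0, "z": 0, "ax": 0, "ay": 0, "az": 0, "fingers": 50}, {"x": 4.5, "y": 0, "z": 0, "ax": 0, "ay": 0, "az": 0, "fingers": 50}, {"x": 4.5, "y": 0, "z": 0, "ax": 0, "ay": 0, "az": 0, "fingers": 50}, {"x": 4.5, "y": 0, "z": 0, "ax": 0, "ay": 0, "az": 0, "fingers": 50}, {"x": 4.5, "y": 0, "z": 0, "ax": 0, "ay": 0, "az": 0, "fingers": 50}]}}

```text
t: 15.75
eef_pos: [0.5673, 0.28, 0.0291]
tool_rot: [0.0, 0.841, 0.542, -0.0]
contact_force: [-0.8, -0.9, -0.2]
gripper_width: 0.584
grasp_force: 0.5
```

Request:
{"fn": "jog_arm", "kwargs": {"rows": [{"x": 3, "y": 0, "z": 0, "ax": 0, "ay": 0, "az": 0, "fingers": 50}, {"x": 3, "y": 0, "z": 0, "ax": 0, "ay": 0, "az": 0, "fingers": 50}, {"x": 3, "y": 0, "z": 0, "ax": 0, "ay": 0, "az": 0, "fingers": 50}, {"x": 3, "y": 0, "z": 0, "ax": 0, "ay": 0, "az": 0, "fingers": 50}, {"x": 3, "y": 0, "z": 0, "ax": 0, "ay": 0, "az": 0, "fingers": 50}, {"x": 3, "y": 0, "z": 0, "ax": 0, "ay": 0, "az": 0, "fingers": 50}, {"x": 3, "y": 0, "z": 0, "ax": 0, "ay": 0, "az": 0, "fingers": 50}, {"x": 3, "y": 0, "z": 0, "ax": 0, "ay": 0, "az": 0, "fingers": 50}]}}

```text
t: 16.55
eef_pos: [0.5772, 0.3017, 0.0292]
tool_rot: [0.0, 0.841, 0.542, 0.0]
contact_force: [-0.2, -1.3, 0.8]
gripper_width: 0.584
grasp_force: 0.6
```

```bash
python3 go.py .5807 .3114 .029
```

```text
t 16.55 p [0.5772 0.3017 0.0292] F [-0.2 -1.3  0.8]
axes cols [[0.413, 0.911, 0.0], [0.911, -0.413, -0.0], [0.0, 0.0, -1.0]] q [-0.44  0.64 -0.2   1.73  0.17  0.79 -1.14]
shift [10.2 -0.8  0.2]
```

Remaining ≈10 mm; continue in small steps until the stop is felt.

Request:
{"fn": "jog_arm", "kwargs": {"rows": [{"x": 1.5, "y": 0, "z": 0, "ax": 0, "ay": 0, "az": 0, "fingers": 50}, {"x": 1.5, "y": 0, "z": 0, "ax": 0, "ay": 0, "az": 0, "fingers": 50}, {"x": 1.5, "y": 0, "z": 0, "ax": 0, "ay": 0, "az": 0, "fingers": 50}, {"x": 1.5, "y": 0, "z": 0, "ax": 0, "ay": 0, "az": 0, "fingers": 50}, {"x": 1, "y": 0, "z": 0, "ax": 0, "ay": 0, "az": 0, "fingers": 50}, {"x": 1, "y": 0, "z": 0, "ax": 0, "ay": 0, "az": 0, "fingers": 50}, {"x": 0, "y": 0, "z": 0, "ax": 0, "ay": 0, "az": 0, "fingers": 50}, {"x": 0, "y": 0, "z": 0, "ax": 0, "ay": 0, "az": 0, "fingers": 50}]}}

```text
t: 17.35
eef_pos: [0.5802, 0.3084, 0.0292]
tool_rot: [0.0, 0.841, 0.541, -0.0]
contact_force: [-1.8, -3.1, 1.8]
gripper_width: 0.586
grasp_force: 1.7
```

Request:
{"fn": "jog_arm", "kwargs": {"rows": [{"x": 0.7, "y": 0, "z": 0, "ax": 0, "ay": 0, "az": 0, "fingers": 50}, {"x": 0.7, "y": 0, "z": 0, "ax": 0, "ay": 0, "az": 0, "fingers": 50}, {"x": 0.7, "y": 0, "z": 0, "ax": 0, "ay": 0, "az": 0, "fingers": 50}, {"x": 0.7, "y": 0, "z": 0, "ax": 0, "ay": 0, "az": 0, "fingers": 50}, {"x": 0.7, "y": 0, "z": 0, "ax": 0, "ay": 0, "az": 0, "fingers": 50}, {"x": 0, "y": 0, "z": 0, "ax": 0, "ay": 0, "az": 0, "fingers": 50}, {"x": 0, "y": 0, "z": 0, "ax": 0, "ay": 0, "az": 0, "fingers": 50}, {"x": 0, "y": 0, "z": 0, "ax": 0, "ay": 0, "az": 0, "fingers": 50}]}}

```text
t: 18.15
eef_pos: [0.5803, 0.3083, 0.0289]
tool_rot: [0.001, 0.841, 0.541, -0.003]
contact_force: [-7.1, -10.6, 8.5]
gripper_width: 0.586
grasp_force: 6.2
```

Stop felt (≈13 N, no further travel). Now I'll retract and check.

Request:
{"fn": "jog_arm", "kwargs": {"rows": [{"x": -3, "y": 0, "z": 0, "ax": 0, "ay": 0, "az": 0, "fingers": 50}, {"x": -5, "y": 0, "z": 0, "ax": 0, "ay": 0, "az": 0, "fingers": 50}, {"x": -15, "y": 0, "z": 0, "ax": 0, "ay": 0, "az": 0, "fingers": 50}, {"x": -30, "y": 0, "z": 0, "ax": 0, "ay": 0, "az": 0, "fingers": 50}, {"x": -40, "y": 0, "z": 0, "ax": 0, "ay": 0, "az": 0, "fingers": 50}, {"x": -40, "y": 0, "z": 0, "ax": 0, "ay": 0, "az": 0, "fingers": 50}, {"x": -20, "y": 0, "z": -20, "ax": 0, "ay": 0, "az": 0, "fingers": 50}, {"x": 0, "y": 0, "z": 0, "ax": 0, "ay": 0, "az": 0, "fingers": 50}]}}

```text
t: 18.95
eef_pos: [0.5195, 0.1701, 0.0509]
tool_rot: [0.001, 0.842, 0.54, 0.001]
contact_force: [1.2, -0.2, 0.2]
gripper_width: 0.587
grasp_force: 0.0
```

```bash
python3 - <<'E'
from trk import *
c=snap('top','t8'); snap('scene','s8'); c0=pickle.load(open('top.pkl','rb')); c2={}
th=.4217; x=np.array([.912,-.409]); y=np.array([.409,.912]); B=np.array([.5721,.2922])
for cc,g in((c0,(.525,.168)),(c,(.609,.375))):
    m,ce,a,r=box(cc,g); p=ray(cc,*ce,.06)[:2]; print(ce,a,r[2],p,'bay',(p-B)@x,(p-B)@y)
s=bot.get_obs(); print(s['t'],s['eef_pos'],s['contact_force'])
# bystanders and barrier: difference image against the start
d=np.abs(c['pixels'].astype(int)-c0['pixels']).max(2)>50
n,l,st,ce=cv2.connectedComponentsWithStats(d.astype(np.uint8)); print([(st[i].tolist()) for i in range(1,n) if st[i,4]>15])
E
```

```text
[317.74762316 217.66897148] 1157 28.886581420898438 [0.51909923 0.16577293] bay 0.0033719715248855253 -0.13697880422185962
[249.66275924 192.43011722] 1109 22.61986541748047 [0.59696439 0.36401975] bay -0.006697952239313142 0.07566915111160759
19.05 [0.5198676  0.17370497 0.0499708 ] [0.46090284 0.34929291 0.16175633]
[[282, 143, 21, 33, 297], [284, 166, 128, 101, 5128], [223, 171, 11, 21, 24], [226, 171, 48, 42, 1208], [263, 185, 22, 39, 203], [411, 267, 6, 10, 29], [342, 268, 43, 52, 907], [412, 294, 62, 99, 477], [402, 319, 7, 6, 20], [387, 335, 15, 11, 109], [370, 338, 18, 8, 87], [323, 347, 112, 45, 1612], [385, 372, 27, 28, 497], [411, 376, 7, 12, 36], [424, 389, 13, 11, 95]]
```

```bash
cat > edge.py <<'E'
from h import *
import pickle
from scipy.optimize import minimize
from scipy.ndimage import map_coordinates
def grad(im): 
    g=cv2.GaussianBlur(im.astype(np.float32),(0,0),1.0); return np.sqrt(sum(cv2.Sobel(g[...,k],cv2.CV_32F,*d)**2 for k in range(3) for d in((1,0),(0,1))))
def cuboid(x0,x1,y0,y1,z0,z1,keep):
    V={(i,j,k):((x0,x1)[i],(y0,y1)[j],(z0,z1)[k]) for i in(0,1) for j in(0,1) for k in(0,1)}
    return [(V[a],V[b]) for a,b in keep]
def score(p,segs,G):
    s=0;c_,s_=np.cos(p[2]),np.sin(p[2])
    for c,g,S in [(c,g,segs[n]) for n,(c,g) in G.items()]:
        P=np.concatenate([np.linspace(a,b,40) for a,b in S]); W=np.c_[p[0]+c_*P[:,0]-s_*P[:,1],p[1]+s_*P[:,0]+c_*P[:,1],P[:,2]]
        uv=np.array([proj(c,w) for w in W]); s-=map_coordinates(np.minimum(g,150),[uv[:,1],uv[:,0]],order=1).mean()
    return s
def run(p0,segs,G):
    best=min((minimize(score,np.add(p0,[dx,dy,dt]),(segs,G),method='Nelder-Mead',options=dict(initial_simplex=np.add(np.add(p0,[dx,dy,dt]),[[0,0,0],[.005,0,0],[0,.005,0],[0,0,.03]]),maxiter=80)) for dx in(-.006,.006) for dy in(-.006,.006) for dt in(-.02,.02)),key=lambda r:r.fun)
    return best.x,best.fun
def G(c): return c,grad(c['pixels'])
a,b,h=.043,.059,.074; t=lambda s:tuple(map(int,s))
E=lambda *k:cuboid(-a,a,-b,b,0,h,[(t(x[:3]),t(x[3:])) for x in k])
SC=E('111101','101001','001011','011111','010011','110111')   # scene: top loop + verticals of front face
TOP=E('111101','101001','001011','011111')
def stop(w):return cuboid(-.058,.058,.15,.16,0,.03,[(t(x[:3]),t(x[3:])) for x in w])
R=[((s*(.048+e),.02,.014),(s*(.048+e),.145,.014)) for s in(-1,1) for e in(0,.01)]
BAY={'top':R+stop(['001101','001011','101111','011111']),'scene':R+stop(['001101','001011','101111','011111'])}
E
python3 - <<'E'
from edge import *
c0={n:pickle.load(open(n+'.pkl','rb')) for n in('top','scene')}
c1={n:bot.read_camera(n) for n in('top','scene')}
bay,f=run([.5721,.2922,-.4217],BAY,{n:G(c0[n]) for n in c0}); print('bay',bay,f)
for cc,p0 in((c0,[.5254,.1679,-.519]),(c1,[.609,.375,-.42])):
  for names in(('scene',),('top',),('top','scene')):
    p,f=run(p0,{'scene':SC,'top':TOP},{n:G(cc[n]) for n in names})
    d=p[:2]-bay[:2]; c,s=np.cos(bay[2]),np.sin(bay[2]); print(names,p.round(4),round(f,1),'in bay',np.round([c*d[0]+s*d[1],-s*d[0]+c*d[1],p[2]-bay[2]],4))
E
```

```text
bay [ 0.56943472  0.29198184 -0.43079304] -297.8036804199219
('scene',) [ 0.5268  0.1708 -0.5778] -136.3 in bay [ 0.0119 -0.1279 -0.147 ]
('top',) [ 0.5243  0.1674 -0.5384] -150.0 in bay [ 0.011  -0.1321 -0.1077]
('top', 'scene') [ 0.5257  0.1692 -0.5287] -285.1 in bay [ 0.0115 -0.1298 -0.0979]
('scene',) [ 0.609   0.3743 -0.4642] -141.9 in bay [ 0.0015  0.0913 -0.0334]
('top',) [ 0.6088  0.368  -0.4293] -149.8 in bay [0.004  0.0856 0.0015]
('top', 'scene') [ 0.6102  0.3726 -0.4399] -288.9 in bay [ 0.0033  0.0903 -0.0091]
```

```bash
python3 -c "
from station import bot
print(bot.hand_in())"
```

```text
the job is handed in; nothing more can be done
None
```

I raised the barrier past its balance point and pushed the tip box flat along the bench up against the end stop. I then backed the arm off and handed the job in at about 19 s. My last camera fit put the box about 1 mm short of full contact and about 3 mm off mid-lane. I saw the barrier up and the nearby things in place before the last push, but I did not look again afterwards. The hand-in gave no verdict.

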